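# Fish the dropped jar cap out of the gap between the bins

### The job

The steel twist cap of the open amber jar has dropped into one of the two narrow gaps between the three grey bins. Take the bent rod from its rest and, touching the cap with the rod only, draw it out of the gap until it lies flat on the open shelf, still open side up, with at least 30 mm clear between it and the fronts of the bins. Then hang the rod back in both cradles of its rest, and leave everything else where it is.

Things in the scene. Friction and masses are not known exactly. Their poses are not given: they have to be found in the camera images.
- bins: Three fixed grey plastic bins in a row, each 150 deep (x) x 70 wide (y) x 120 high, parted by two gaps 54 wide that run along x, centred at y = +62 and -62. Gaps are open above and in front (x = -75), closed behind by a panel (inner face x = +75, 120 high). Origin: on the shelf at the centre of the 150 x 318 footprint; x points from the fronts to the back panel. Stands somewhat turned.
- cap: Steel twist cap lying open side up on the shelf in one of the two gaps (either one), like a shallow dish: 44 across, 16 high, wall 3, floor 3 (inside 38 across, 13 deep), about 25 g. Slides easily. Origin: centre of its underside; z up.
- rod: Bent rod, 120 g: black square handle 14 x 14, 139 long (x -85 to +54, centred on y = z = 0); at x = +58 a round steel leg, 8 thick, goes straight down to z = -165. Origin: on the handle's centre line; x along the handle to the leg. At the start the handle lies level in both cradles of the rest, leg hanging free, tip 15 above the shelf. Balance point x +25, z -40.
- rod_tip (a point): The lower end of the rod's steel leg, at (58, 0, -165) in the rod's frame.
- rest: Fixed aluminium rest: base 92 x 100 x 10, two upright cheeks 8 thick, 50 wide at x = -42 and +42 (76 free between). Each ends in an open cradle, bottom at z = 173, between prongs that flare from 22 to 38 apart (top z = 193). Origin: on the shelf, under its centre. Rod hung properly: rod origin at (0, 0, 180) here, axes matching; leg hangs 8 outside the cheek at x = +42.
- socket: Bystander: dark steel hex socket, a cylinder 26 across and 30 high, standing in the other gap. Origin: centre of its underside.
- jar_open: Bystander: open amber glass jar, 68 across, 100 high. Origin: centre of its underside.
- jar_shut: Bystander: amber glass jar with its cap on, 68 across, 104 high. Origin: centre of its underside.
- tray: Bystander: open stainless steel tray 180 x 280 x 22 high on the left. Origin: centre of its underside.
- brush: Bystander: orange detailing brush, 160 long, lying in the tray.
- trim_tool: Bystander: flat yellow plastic trim tool, 165 x 30 x 8, lying beyond the rest on the right.
- tape: Bystander: roll of paper tape lying flat, 100 across, 25 high, behind the rest. Origin: centre of its underside.
Things that resemble listed ones, but are neither listed nor needed, are in the scene too. What is shaped like the rest but purple or yellow is not meant.

How it is judged:
On the way, in this order (a step that is already met when the one before it is completed fails the run):
1. the rod's tip is down in the gap, in or right behind the cap (horizontal distance between rod_tip and cap below 0.035 m and height (world z) of rod_tip below 0.02 m and x of cap in the frame of bins above -0.075 m), for 0.1 s.
2. the cap lies open side up at least 30 mm clear of the bin fronts (x of cap in the frame of bins below -0.127 m and angle between cap's own z axis and vertical below 0.2 rad and height (world z) of cap below 0.01 m), for 0.2 s.
At the end, for the whole second after the job is handed in: Cap still on the shelf, open side up (0.2 rad), at least 30 mm clear of the bin fronts (centre at bins x below -127 mm). Rod still in both cradles: origin within 30 mm along, 16 mm across, 172-189 mm high, leg down and handle along the rest within 0.25 rad (all of step 2 and linear speed of each of cap, rod below 0.02 m/s and x of rod in the frame of rest between -0.03 and 0.03 m and y of rod in the frame of rest between -0.016 and 0.016 m and z of rod in the frame of rest between 0.172 and 0.189 m and angle between rod's own z axis and vertical below 0.25 rad and angle between the x axis of rod and the x axis of rest, either way round below 0.25 rad); the robot touches nothing.
It fails at once if the gripper or arm touches the cap (contact force between any of the fingers, the arm and cap above 0.3 N).
It fails at once if a bystander is moved by more than 25 mm (distance of any of socket, jar_open, jar_shut, tray, brush, trim_tool, tape from where it was at the start of the episode above 0.025 m).
It also fails if it takes over 61 s, if anything falls off the work surface, if the arm or the gripper's body presses on something with over 40 N, if the wrist force passes 120 N, or if a joint passes its speed limit or range.

### The arm

A 6-joint arm with a two-finger parallel gripper is mounted at the origin on the work surface. World frame = base frame: x ahead of the robot, y to its left, z up, the work surface at z = 0. Lengths are in m, angles in rad, forces in N, time in s.
With the tool pointing down it reaches from about 0.4 to 0.825 m from the base axis. Payload 7 kg.
Tool frame: the origin (TCP) lies midway between the tips of the shut fingers; the grasp point (between the pads) lies hold_point_z behind it (hold_point_z is the distance from the TCP to the grasp point, in m); z points along the fingers, y is the line along which they close (so a half turn about z gives the same grasp; the last joint's range is limited). The gripper opens to 88 mm and grips with 3 to 60 N. Pads are 19 mm wide; open, the fingers measure 130 mm over their backs; the gripper's body (78 mm by 193 mm) begins 47 mm behind the grasp point.
Start: joints at [-1.057, 0.359, 0.012, 0, -1.224, -0.288], TCP at [0.151, -0.658, 0.227] pointing down, gripper open.
Joint ranges: [-3.07, 3.07], [-1.43, 2.12], [-1.02, 1.25], [-3.03, 1.67], [-3.05, -0], [-3.03, 3.03]. Speed limits (rad/s): [2.39, 2.39, 3.01, 3.14, 3.14, 3.14].

### API

Orientations are given as [roll, pitch, yaw] about the fixed x, y, z axes, in that order (R = Rz(yaw) Ry(pitch) Rx(roll)).
In Python, from station import * gives the robot as it stands.
- The arm moves only by the tool apply_moves, never from a script. Its argument "steps" is a list of rows, each an object with "translation": the shift along the world's x, y, z scaled (see below), a list of three; "rotation": the turn, a rotation vector about the world's x, y, z scaled (see below), a list of three. A call has exactly 10 rows; each row is the pose to reach, as a shift and turn from the pose commanded when the call began; what a row does not reach only later rows make up. The controller multiplies each number of a shift by 250 mm and each number of a turn by 30 degrees. A row lasts 1/12 s, in which the tool goes at most 41.7 mm and 7.16 degrees, less where a joint would pass 70% of its speed; a pose out of reach is approached as far as the arm can. A call with a number of a shift or a turn outside -1 to 1 is refused whole. A call with a gripper value outside its range is refused whole. "jaw" is the closure, from -1 (fully open) to 1 (shut), so that 0 is half open, set as the call begins (left out, the last holds). The fingers move at their own pace and stop on an object; "newtons" is the grip in N (left out, the last holds). Time passes only in rows, so rows that repeat a pose let the fingers close, or fill a call up. It gives the time, the measured TCP pose, the force, the opening and the grip force at its end, in the units of the state.
- get_state(): the state, without advancing time (a new reading comes with each control period).
- grab_frame(name): name is "scene" or "top"; returns the picture (400x640x3 uint8, blue, green, red); there is no depth.
- camera_model(name): a dict with "fx", "fy", "cx", "cy" (pixels), "xyz" and "rotation" of the camera in the world. Camera axes: x right, y down, z forward; pixel columns grow to the right and rows downward; lengths in m; the calibration is good to about 2 mm. A picture is of the moment at which its call begins. camera_model takes no time and is no camera call.
- job_done(): hands the job in; it is judged then, once.
The state is a dict: "t": time; "q": joint angles; "qd": joint speeds; "joint_efforts": joint torques, N m; "eef_pos": TCP position; "ee_rot": TCP orientation; "force": force on the tool from outside, world axes, zero at the start; "moment": the same for the moment, N m; "width": finger opening in m; "gripper_force": force on a finger pad.
Only numpy, scipy, OpenCV 4.12 (cv2) and the standard library are available. Lean on these libraries where they do the work, as an engineer would, in place of code of your own. Each camera call takes 0.05 s, during which the arm holds its last target. There are 200 camera calls.

## Working session

There is one attempt and no reset: what is moved stays moved. The work goes in short steps, Python scripts to look and compute and a tool call to move; the robot and the scene stay as the last step left them, time stands still between calls to the robot, and variables do not carry over. Pictures are saved under pics/ and viewed, at most 10 in all, crops included, and the job is handed in when it is done.

Besides the shell and the picture viewer there is one more tool, called by a JSON object that holds its "method" and its "body", one argument or row to a line. apply_moves: Moves the arm, as the interface text tells. Shifts and turns lie within -1 to 1; 1 stands for 250 mm of shift or 30 degrees of turn. Its arguments: {"type":"object","properties":{"steps":{"type":"array"},"jaw":{"type":"number"},"newtons":{"type":"number"}},"required":["steps"]}

```bash
mkdir -p pics; python3 - <<'E'
from station import *
import cv2
for n in("scene","top"):
    cv2.imwrite(f"pics/{n}0.png",grab_frame(n)); print(camera_model(n))
s=get_state();print(s)
E
ls
```

```text
{'fx': 486.6616621150462, 'fy': 486.6616621150462, 'cx': 317.3343205021913, 'cy': 199.7947134276012, 'xyz': array([1.34649244, 0.7322441 , 1.11184289]), 'rotation': array([-2.29623638, -0.01042872,  2.30771755])}
{'fx': 374.62225678825865, 'fy': 374.62225678825865, 'cx': 312.09206905875334, 'cy': 196.80373619026346, 'xyz': array([ 0.3723924 , -0.03543209,  1.14521467]), 'rotation': array([-3.00192951,  0.02468106, -1.57587666])}
{'t': 0.1, 'q': array([-1.05691785e+00,  3.59330706e-01,  1.11951018e-02, -3.07226233e-04,
       -1.22413974e+00, -2.88116450e-01]), 'qd': array([-0.0002479 , -0.00050563,  0.00282498,  0.00032506,  0.00013117,
       -0.0008164 ]), 'joint_efforts': array([-2.96135586e-03, -5.84165668e+01,  2.93752956e+01,  7.01543793e+00,
        1.02065282e-02, -5.99371629e-05]), 'eef_pos': array([ 0.15098795, -0.65745541,  0.22572607]), 'ee_rot': array([ 3.14009252e+00, -1.43371378e-04, -2.91593512e+00]), 'force': array([ 0.04156353,  0.3299856 , -0.26389909]), 'moment': array([-0.00764949,  0.01672171,  0.0085291 ]), 'gripper_force': 0.0, 'width': 0.08772153575722903}
pics
```

View pics/top0.png

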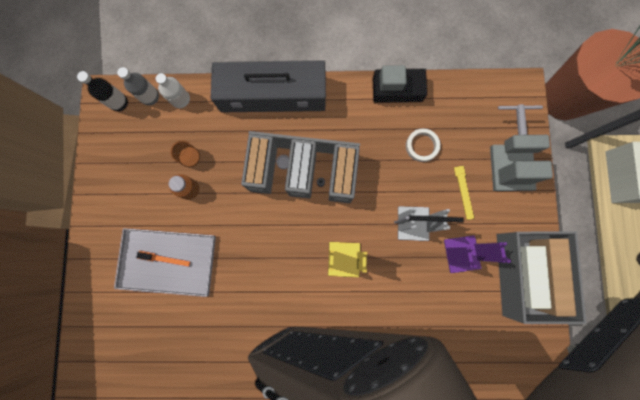

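View pics/scene0.png

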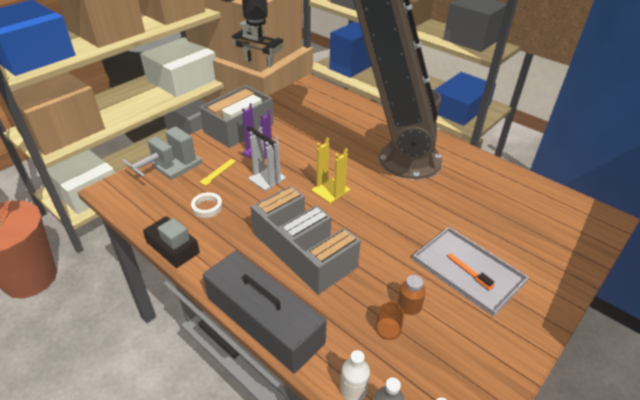

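```bash
cat > h.py <<'E'
import numpy as np, cv2
from scipy.spatial.transform import Rotation as R
from station import *
def cam(n):
    m=camera_model(n); return m,R.from_euler('xyz',m['rotation']).as_matrix(),np.array(m['xyz'])
def ray(n,u,v,z):
    m,r,p=cam(n); d=r@[(u-m['cx'])/m['fx'],(v-m['cy'])/m['fy'],1]
    return p+d*(z-p[2])/d[2]
def pix(n,P):
    m,r,p=cam(n); c=r.T@(np.array(P)-p); return np.array([m['fx']*c[0]/c[2]+m['cx'],m['fy']*c[1]/c[2]+m['cy']])
E
python3 - <<'E'
from h import *
t=cv2.imread('pics/top0.png'); s=cv2.imread('pics/scene0.png')
a=cv2.resize(t[125:210,235:365],(520,340),interpolation=cv2.INTER_CUBIC)
b=cv2.resize(t[195:275,390:475],(272,256),interpolation=cv2.INTER_CUBIC)
b=cv2.resize(t[200:250,390:470],(480,300),interpolation=cv2.INTER_CUBIC)
c=cv2.resize(s[115:195,235:300],(260,320),interpolation=cv2.INTER_CUBIC)
o=np.zeros((600,790,3),np.uint8)
o[:340,:520]=a; o[:320,525:785]=c; 
b=b[:255]; o[342:597,:480]=b
cv2.imwrite('pics/crop1.png',o)
E
```

```text
(no output)
```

View pics/crop1.png

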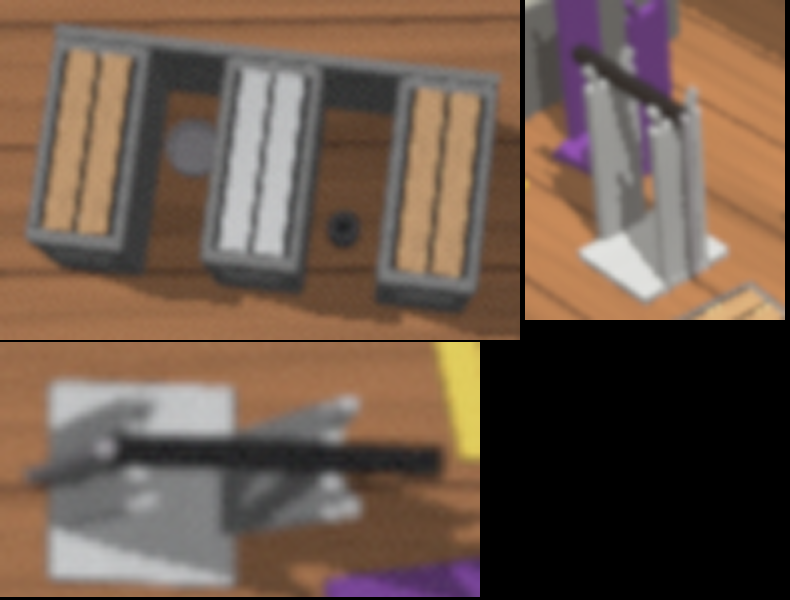

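```bash
python3 - <<'E'
from h import *
import station
print([k for k in dir(station) if not k.startswith('_')]); print(getattr(station,'hold_point_z',None))
c=lambda x,y:(235+x/4,125+y/4)
C={k:ray('top',*c(*v),.12) for k,v in dict(TL=(57,27),TR=(497,77),BL=(28,240),BR=(472,290)).items()}
for k in C: print(k,C[k])
print('w',np.linalg.norm(C['TL']-C['TR']),np.linalg.norm(C['BL']-C['BR']),'d',np.linalg.norm(C['TL']-C['BL']),np.linalg.norm(C['TR']-C['BR']))
o=sum(C.values())/4; X=(C['TL']+C['TR']-C['BL']-C['BR']);yaw=np.arctan2(X[1],X[0]);Y=(C['TL']+C['BL']-C['TR']-C['BR']);print('bins',o,yaw,np.arctan2(-Y[0],Y[1]))
yaw=(yaw+np.arctan2(-Y[0],Y[1]))/2
Rz=R.from_euler('z',yaw).as_matrix()
for n,p,z in(('cap',(190,147),.012),('sock',(343,228),.03)):
    P=ray('top',*c(*p),z); print(n,P,Rz.T@(P-o))
# handle mask, top face z .187
t=cv2.imread('pics/top0.png'); g=t.max(2); m=np.zeros(g.shape,np.uint8); m[212:224,406:468]=(g[212:224,406:468]<45)
n,l,st,_=cv2.connectedComponentsWithStats(m); i=1+st[1:,4].argmax(); print(st[i])
v,u=np.nonzero(l==i); P=np.array([ray('top',a,b,.187) for a,b in zip(u,v)])[:,:2]
q=P.mean(0); d=np.linalg.svd(P-q)[2][0]; d*=np.sign(d[1]); s=(P-q)@d
print('handle mid',q,'dir',d,np.arctan2(d[1],d[0]),'len',np.ptp(s),'ends',q+d*s.min(),q+d*s.max())
k=lambda x,y:(390+x/6,200+y/6)
print('base corners z.01',[ray('top',*k(*p),.01)[:2].round(4) for p in((50,40),(233,43),(233,243),(50,238))])
print('legtop',ray('top',*k(103,106),.18),'tip',ray('top',*k(35,134),.02))
E
```

```text
['Unreachable', 'camera_model', 'get_state', 'grab_frame', 'hold_point_z', 'job_done']
0.0188
TL [0.70516225 0.16707792 0.12      ]
TR [ 0.66473305 -0.14421282  0.12      ]
BL [0.55161154 0.18456999 0.12      ]
BR [ 0.51378389 -0.12362742  0.12      ]
w 0.31390515340101155 0.3105101825094893 d 0.15454382401853323 0.15234634829774568
bins [0.60882268 0.02095192 0.12      ] -0.12440348554082344 -0.12565942335293112
cap [0.64249549 0.08301063 0.012     ] [ 0.02567085  0.06577346 -0.108     ]
sock [ 0.57430756 -0.03510105  0.03      ] [-0.02725556 -0.05991964 -0.09      ]
[410 217  52   5 144]
handle mid [ 0.44847967 -0.3247929 ] dir [0.04610537 0.99893658] 1.5246746087129313 len 0.12853424369284863 ends [ 0.44546779 -0.39004945] [ 0.45139391 -0.26165189]
base corners z.01 [array([ 0.4997, -0.2697]), array([ 0.4975, -0.3614]), array([ 0.3973, -0.3566]), array([ 0.4003, -0.266 ])]
legtop [ 0.45208839 -0.2560768   0.18      ] tip [ 0.45156872 -0.25841957  0.02      ]
```

{"method": "apply_moves", "body": {
  "steps": [
    {"translation":[0.02,0.02,0.06],"rotation":[0,0,0.1]},
    {"translation":[0.06,0.08,0.14],"rotation":[0,0,0.2]},
    {"translation":[0.12,0.14,0.2],"rotation":[0,0,0.3]},
    {"translation":[0.18,0.22,0.26],"rotation":[0,0,0.4]},
    {"translation":[0.24,0.3,0.3],"rotation":[0,0,0.5]},
    {"translation":[0.32,0.38,0.34],"rotation":[0,0,0.6]},
    {"translation":[0.4,0.48,0.36],"rotation":[0,0,0.7]},
    {"translation":[0.46,0.56,0.38],"rotation":[0,0,0.8]},
    {"translation":[0.54,0.64,0.4],"rotation":[0,0,0.9]},
    {"translation":[0.6,0.72,0.4],"rotation":[0,0,1.0]}
  ],
  "jaw": -1,
  "newtons": 40
}}

```text
t: 0.93
eef_pos: [0.3022, -0.4769, 0.3273]
ee_rot: [-3.14, -0.0, -2.389]
force: [0.3, -0.6, -0.3]
width: 0.0873
gripper_force: 0.0
```

{"method": "apply_moves", "body": {
  "steps": [
    {"translation":[0.06,0.07,0],"rotation":[0,0,0.1]},
    {"translation":[0.12,0.14,0],"rotation":[0,0,0.2]},
    {"translation":[0.18,0.21,0],"rotation":[0,0,0.3]},
    {"translation":[0.24,0.29,0],"rotation":[0,0,0.4]},
    {"translation":[0.3,0.36,0],"rotation":[0,0,0.5]},
    {"translation":[0.36,0.43,0],"rotation":[0,0,0.6]},
    {"translation":[0.42,0.5,0],"rotation":[0,0,0.7]},
    {"translation":[0.48,0.58,0],"rotation":[0,0,0.8]},
    {"translation":[0.54,0.65,0],"rotation":[0,0,0.9]},
    {"translation":[0.592,0.72,0],"rotation":[0,0,1.0]}
  ]
}}

```text
t: 1.77
eef_pos: [0.4497, -0.2967, 0.3262]
ee_rot: [3.141, 0.0, -1.866]
force: [0.6, -0.8, 0.3]
width: 0.0879
gripper_force: 0.0
```

{"method": "apply_moves", "body": {
  "steps": [
    {"translation":[0,0,0],"rotation":[0,0,0.1]},
    {"translation":[0,0,0],"rotation":[0,0,0.2]},
    {"translation":[0,0,-0.02],"rotation":[0,0,0.3]},
    {"translation":[0,0,-0.04],"rotation":[0,0,0.4]},
    {"translation":[0,0,-0.06],"rotation":[0,0,0.49]},
    {"translation":[0,0,-0.08],"rotation":[0,0,0.49]},
    {"translation":[0,0,-0.1],"rotation":[0,0,0.49]},
    {"translation":[0,0,-0.12],"rotation":[0,0,0.49]},
    {"translation":[0,0,-0.12],"rotation":[0,0,0.49]},
    {"translation":[0,0,-0.12],"rotation":[0,0,0.49]}
  ]
}}

```text
t: 2.6
eef_pos: [0.4489, -0.2979, 0.2963]
ee_rot: [3.141, 0.0, -1.613]
force: [0.1, -0.2, -0.6]
width: 0.0873
gripper_force: 0.0
```

{"method": "apply_moves", "body": {
  "steps": [
    {"translation":[0,0,-0.08],"rotation":[0,0,0]},
    {"translation":[0,0,-0.16],"rotation":[0,0,0]},
    {"translation":[0,0,-0.24],"rotation":[0,0,0]},
    {"translation":[0,0,-0.32],"rotation":[0,0,0]},
    {"translation":[0,0,-0.4],"rotation":[0,0,0]},
    {"translation":[0,0,-0.46],"rotation":[0,0,0]},
    {"translation":[0,0,-0.5],"rotation":[0,0,0]},
    {"translation":[0,0,-0.54],"rotation":[0,0,0]},
    {"translation":[0,0,-0.54],"rotation":[0,0,0]},
    {"translation":[0,0,-0.54],"rotation":[0,0,0]}
  ]
}}

```text
t: 3.43
eef_pos: [0.4493, -0.298, 0.1618]
ee_rot: [3.141, -0.0, -1.612]
force: [-0.3, -0.4, 0.2]
width: 0.0878
gripper_force: 0.0
```

```bash
python3 - <<'E'
from h import *
s=grab_frame('scene'); t=grab_frame('top'); cv2.imwrite('pics/s1.png',s);cv2.imwrite('pics/t1.png',t)
a=cv2.resize(s[95:195,205:305],(400,400),interpolation=cv2.INTER_CUBIC); b=cv2.resize(t[180:260,380:460],(400,400),interpolation=cv2.INTER_CUBIC)
cv2.imwrite('pics/c2.png',np.hstack([a,b])); st=get_state();print(st['eef_pos'],st['force'])
E
```

```text
[ 0.44973834 -0.29813803  0.16254228] [0.32546239 0.30757691 0.83314993]
```

View pics/c2.png

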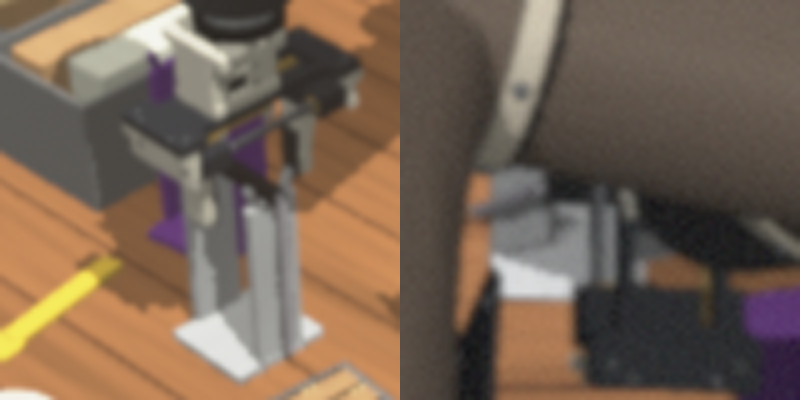

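The open fingers straddle the handle between the cheeks of the aluminium rest (scene crop about (250,190)), so I close.

{"method": "apply_moves", "body": {
  "steps": [
    {"translation":[0,0,0],"rotation":[0,0,0]},
    {"translation":[0,0,0],"rotation":[0,0,0]},
    {"translation":[0,0,0],"rotation":[0,0,0]},
    {"translation":[0,0,0],"rotation":[0,0,0]},
    {"translation":[0,0,0],"rotation":[0,0,0]},
    {"translation":[0,0,0],"rotation":[0,0,0]},
    {"translation":[0,0,0],"rotation":[0,0,0]},
    {"translation":[0,0,0],"rotation":[0,0,0]},
    {"translation":[0,0,0],"rotation":[0,0,0]},
    {"translation":[0,0,0],"rotation":[0,0,0]}
  ],
  "jaw": 1,
  "newtons": 40
}}

```text
t: 4.37
eef_pos: [0.4491, -0.2978, 0.1615]
ee_rot: [3.142, -0.0, -1.612]
force: [0.4, 0.0, -0.3]
width: 0.0262
gripper_force: 0.0
```

{"method": "apply_moves", "body": {
  "steps": [
    {"translation":[0,0,0],"rotation":[0,0,0]},
    {"translation":[0,0,0],"rotation":[0,0,0]},
    {"translation":[0,0,0],"rotation":[0,0,0]},
    {"translation":[0,0,0],"rotation":[0,0,0]},
    {"translation":[0,0,0],"rotation":[0,0,0]},
    {"translation":[0,0,0],"rotation":[0,0,0]},
    {"translation":[0,0,0],"rotation":[0,0,0]},
    {"translation":[0,0,0],"rotation":[0,0,0]},
    {"translation":[0,0,0],"rotation":[0,0,0]},
    {"translation":[0,0,0],"rotation":[0,0,0]}
  ]
}}

```text
t: 5.2
eef_pos: [0.4492, -0.2979, 0.1616]
ee_rot: [-3.141, -0.0, -1.612]
force: [0.8, -0.2, 0.6]
width: 0.0138
gripper_force: 40.0
```

{"method": "apply_moves", "body": {
  "steps": [
    {"translation":[0,0,0.04],"rotation":[0,0,0]},
    {"translation":[0,0,0.1],"rotation":[0,0,0]},
    {"translation":[0,0,0.18],"rotation":[0,0,0]},
    {"translation":[0,0,0.26],"rotation":[0,0,0]},
    {"translation":[0,0,0.36],"rotation":[0,0,0]},
    {"translation":[0,0,0.46],"rotation":[0,0,0]},
    {"translation":[0,0,0.56],"rotation":[0,0,0]},
    {"translation":[0,0,0.64],"rotation":[0,0,0]},
    {"translation":[0,0,0.7],"rotation":[0,0,0]},
    {"translation":[0,0,0.72],"rotation":[0,0,0]}
  ]
}}

```text
t: 6.03
eef_pos: [0.4494, -0.2983, 0.3449]
ee_rot: [-3.138, -0.001, -1.612]
force: [-0.2, -0.1, -0.2]
width: 0.0133
gripper_force: 40.0
```

{"method": "apply_moves", "body": {
  "steps": [
    {"translation":[0.02,0.04,0],"rotation":[0,0,0]},
    {"translation":[0.06,0.1,0],"rotation":[0,0,0]},
    {"translation":[0.1,0.17,0],"rotation":[0,0,0]},
    {"translation":[0.14,0.25,0],"rotation":[0,0,0]},
    {"translation":[0.18,0.33,0],"rotation":[0,0,0]},
    {"translation":[0.23,0.4,0],"rotation":[0,0,0]},
    {"translation":[0.27,0.48,0],"rotation":[0,0,0]},
    {"translation":[0.31,0.55,0],"rotation":[0,0,0]},
    {"translation":[0.35,0.62,0],"rotation":[0,0,0]},
    {"translation":[0.38,0.68,0],"rotation":[0,0,0]}
  ]
}}

```text
t: 6.87
eef_pos: [0.5441, -0.126, 0.3401]
ee_rot: [3.139, 0.0, -1.612]
force: [0.5, -0.4, -0.5]
width: 0.0136
gripper_force: 40.0
```

{"method": "apply_moves", "body": {
  "steps": [
    {"translation":[0.04,0.07,0],"rotation":[0,0,0]},
    {"translation":[0.08,0.15,0],"rotation":[0,0,0]},
    {"translation":[0.13,0.23,0],"rotation":[0,0,0]},
    {"translation":[0.17,0.31,0],"rotation":[0,0,0]},
    {"translation":[0.22,0.39,0],"rotation":[0,0,0]},
    {"translation":[0.27,0.47,0],"rotation":[0,0,0]},
    {"translation":[0.31,0.55,0],"rotation":[0,0,0]},
    {"translation":[0.35,0.62,0],"rotation":[0,0,0]},
    {"translation":[0.38,0.67,0],"rotation":[0,0,0]},
    {"translation":[0.38,0.67,0],"rotation":[0,0,0]}
  ]
}}

```text
t: 7.7
eef_pos: [0.6399, 0.0422, 0.3399]
ee_rot: [3.139, -0.0, -1.61]
force: [-0.5, -0.3, -1.2]
width: 0.0135
gripper_force: 40.0
```

```bash
python3 - <<'E'
from h import *
s=grab_frame('scene'); t=grab_frame('top'); cv2.imwrite('pics/s2.png',s);cv2.imwrite('pics/t2.png',t)
st=get_state();p=st['eef_pos'];print(p,st['ee_rot'],st['width'])
tip=p+[.0017,.042,-.1466]; print(tip,pix('scene',tip),pix('scene',tip+[0,0,.16]))
a=cv2.resize(s[140:290,210:410],(800,600),interpolation=cv2.INTER_CUBIC)
cv2.imwrite('pics/c3.png',a)
t0=cv2.imread('pics/top0.png')
print('yellow base',[ray('top',u,v,.01)[:2].round(3) for u,v in((330,242),(360,242),(330,276),(360,276))])
E
```

```text
[0.63903058 0.04017397 0.3406834 ] [ 3.14004545e+00 -5.61586425e-04 -1.61126962e+00] 0.013457628142242281
[0.64073058 0.08217397 0.1940834 ] [311.2106199  218.13075102] [311.3433478  171.99650686]
yellow base [array([ 0.394, -0.061]), array([ 0.394, -0.151]), array([ 0.294, -0.06 ]), array([ 0.294, -0.149])]
```

View pics/c3.png

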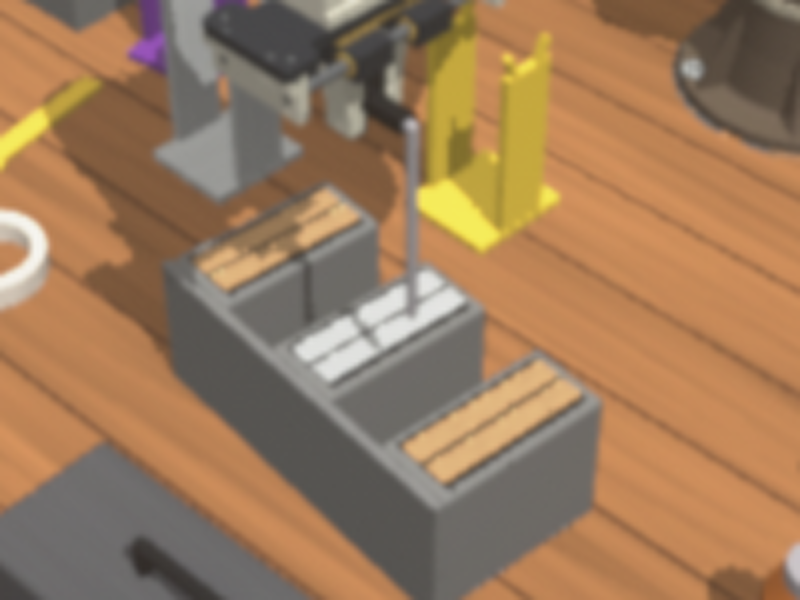

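{"method": "apply_moves", "body": {
  "steps": [
    {"translation":[0.01,-0.005,-0.07],"rotation":[0,0,0]},
    {"translation":[0.01,-0.005,-0.15],"rotation":[0,0,0]},
    {"translation":[0.01,-0.005,-0.23],"rotation":[0,0,0]},
    {"translation":[0.01,-0.005,-0.31],"rotation":[0,0,0]},
    {"translation":[0.01,-0.005,-0.4],"rotation":[0,0,0]},
    {"translation":[0.01,-0.005,-0.48],"rotation":[0,0,0]},
    {"translation":[0.01,-0.005,-0.56],"rotation":[0,0,0]},
    {"translation":[0.01,-0.005,-0.62],"rotation":[0,0,0]},
    {"translation":[0.01,-0.005,-0.66],"rotation":[0,0,0]},
    {"translation":[0.01,-0.005,-0.68],"rotation":[0,0,0]}
  ]
}}

```text
t: 8.63
eef_pos: [0.6407, 0.0376, 0.1702]
ee_rot: [3.14, -0.001, -1.613]
force: [-0.3, -0.0, -0.9]
width: 0.0138
gripper_force: 40.0
```

{"method": "apply_moves", "body": {
  "steps": [
    {"translation":[0,0,-0.01],"rotation":[0,0,0]},
    {"translation":[0,0,-0.02],"rotation":[0,0,0]},
    {"translation":[0,0,-0.03],"rotation":[0,0,0]},
    {"translation":[0,0,-0.04],"rotation":[0,0,0]},
    {"translation":[0,0,-0.05],"rotation":[0,0,0]},
    {"translation":[0,0,-0.06],"rotation":[0,0,0]},
    {"translation":[0,0,-0.065],"rotation":[0,0,0]},
    {"translation":[0,0,-0.065],"rotation":[0,0,0]},
    {"translation":[0,0,-0.065],"rotation":[0,0,0]},
    {"translation":[0,0,-0.065],"rotation":[0,0,0]}
  ]
}}

```text
t: 9.47
eef_pos: [0.6417, 0.0384, 0.1554]
ee_rot: [-3.141, -0.0, -1.612]
force: [-0.9, 0.5, -1.6]
width: 0.0138
gripper_force: 40.0
```

```bash
python3 - <<'E'
from h import *
s=grab_frame('scene'); t=grab_frame('top'); cv2.imwrite('pics/s3.png',s);cv2.imwrite('pics/t3.png',t)
st=get_state();print(st['eef_pos'],st['ee_rot'],st['force'],st['moment'])
cv2.imwrite('pics/c4.png',np.hstack([cv2.resize(s[140:260,230:350],(400,400),interpolation=cv2.INTER_CUBIC),cv2.resize(t[110:230,240:360],(400,400),interpolation=cv2.INTER_CUBIC)]))
E
```

```text
[0.64170775 0.03844312 0.15546081] [-3.14132847e+00  7.20675712e-05 -1.61201770e+00] [ 0.97018477 -0.33928067 -0.70029898] [-0.00675081  0.07401987  0.00170538]
```

View pics/c4.png

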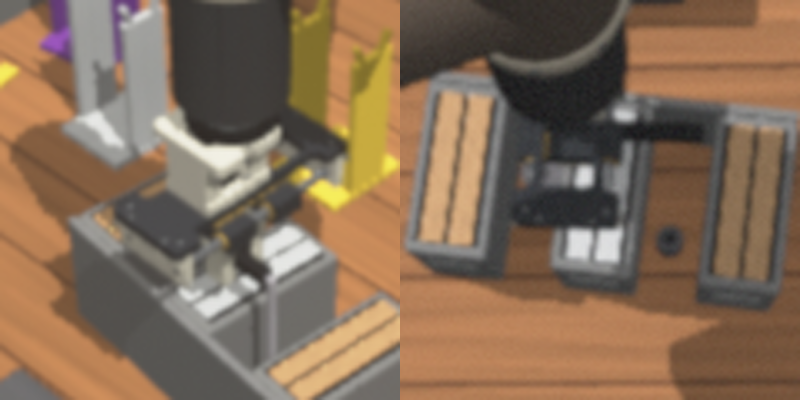

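{"method": "apply_moves", "body": {
  "steps": [
    {"translation":[-0.02,0.003,0],"rotation":[0,0,0]},
    {"translation":[-0.05,0.006,0],"rotation":[0,0,0]},
    {"translation":[-0.08,0.01,0],"rotation":[0,0,0]},
    {"translation":[-0.12,0.015,0],"rotation":[0,0,0]},
    {"translation":[-0.16,0.02,0],"rotation":[0,0,0]},
    {"translation":[-0.2,0.025,0],"rotation":[0,0,0]},
    {"translation":[-0.24,0.03,0],"rotation":[0,0,0]},
    {"translation":[-0.28,0.035,0],"rotation":[0,0,0]},
    {"translation":[-0.32,0.04,0],"rotation":[0,0,0]},
    {"translation":[-0.36,0.045,0],"rotation":[0,0,0]}
  ]
}}

```text
t: 10.4
eef_pos: [0.5506, 0.0498, 0.1555]
ee_rot: [-3.141, 0.0, -1.612]
force: [0.9, 0.3, -1.2]
width: 0.0139
gripper_force: 40.0
```

{"method": "apply_moves", "body": {
  "steps": [
    {"translation":[-0.04,0.005,0],"rotation":[0,0,0]},
    {"translation":[-0.08,0.01,0],"rotation":[0,0,0]},
    {"translation":[-0.12,0.015,0],"rotation":[0,0,0]},
    {"translation":[-0.16,0.02,0],"rotation":[0,0,0]},
    {"translation":[-0.2,0.025,0],"rotation":[0,0,0]},
    {"translation":[-0.24,0.03,0],"rotation":[0,0,0]},
    {"translation":[-0.28,0.035,0],"rotation":[0,0,0]},
    {"translation":[-0.32,0.04,0],"rotation":[0,0,0]},
    {"translation":[-0.35,0.044,0],"rotation":[0,0,0]},
    {"translation":[-0.38,0.048,0],"rotation":[0,0,0]}
  ]
}}

```text
t: 11.23
eef_pos: [0.4557, 0.0618, 0.1554]
ee_rot: [-3.142, 0.0, -1.612]
force: [-0.1, 0.1, -1.7]
width: 0.0135
gripper_force: 40.0
```

```bash
python3 - <<'E'
from h import *
s=grab_frame('scene'); t=grab_frame('top'); cv2.imwrite('pics/s4.png',s);cv2.imwrite('pics/t4.png',t)
st=get_state();print(st['t'],st['eef_pos'],st['ee_rot'],st['force'])
cv2.imwrite('pics/c5.png',np.hstack([cv2.resize(s[160:280,270:390],(400,400),interpolation=cv2.INTER_CUBIC),cv2.resize(t[140:260,230:350],(400,400),interpolation=cv2.INTER_CUBIC)]))
E
```

```text
11.3333 [0.45542863 0.06169342 0.15538789] [ 3.14135466e+00  1.78096348e-04 -1.61154488e+00] [-0.44448175  0.74277689 -2.22906587]
```

View pics/c5.png

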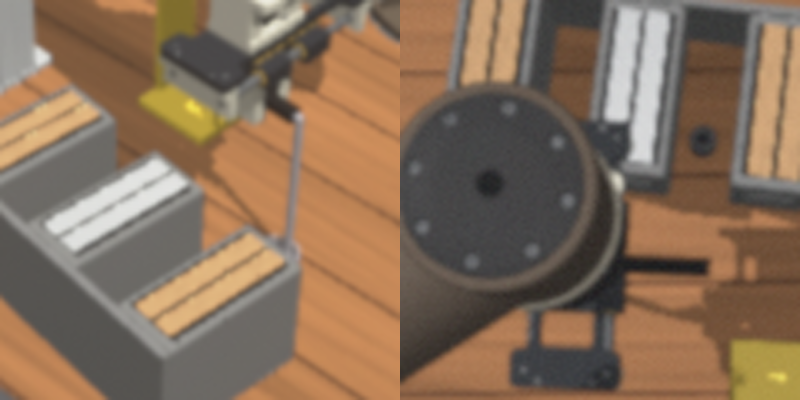

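{"method": "apply_moves", "body": {
  "steps": [
    {"translation":[0.005,0,0],"rotation":[0,0,0]},
    {"translation":[0.01,0,0],"rotation":[0,0,0]},
    {"translation":[0.01,0,0.04],"rotation":[0,0,0]},
    {"translation":[0.01,0,0.1],"rotation":[0,0,0]},
    {"translation":[0.01,0,0.2],"rotation":[0,0,0]},
    {"translation":[0.01,0,0.32],"rotation":[0,0,0]},
    {"translation":[0.01,0,0.44],"rotation":[0,0,0]},
    {"translation":[0.01,0,0.56],"rotation":[0,0,0]},
    {"translation":[0.01,0,0.68],"rotation":[0,0,0]},
    {"translation":[0.01,0,0.74],"rotation":[0,0,0]}
  ]
}}

```text
t: 12.17
eef_pos: [0.4607, 0.0617, 0.3441]
ee_rot: [-3.137, 0.001, -1.612]
force: [0.7, 0.2, -1.0]
width: 0.0138
gripper_force: 40.0
```

{"method": "apply_moves", "body": {
  "steps": [
    {"translation":[0,-0.06,0],"rotation":[0,0,0]},
    {"translation":[0,-0.13,0],"rotation":[0,0,0]},
    {"translation":[0,-0.21,0],"rotation":[0,0,0]},
    {"translation":[0,-0.29,0],"rotation":[0,0,0]},
    {"translation":[0,-0.37,0],"rotation":[0,0,0]},
    {"translation":[0,-0.45,0],"rotation":[0,0,0]},
    {"translation":[0,-0.53,0],"rotation":[0,0,0]},
    {"translation":[0,-0.6,0],"rotation":[0,0,0]},
    {"translation":[0,-0.67,0],"rotation":[0,0,0]},
    {"translation":[0,-0.72,0],"rotation":[0,0,0]}
  ]
}}

```text
t: 13.0
eef_pos: [0.4594, -0.1199, 0.3401]
ee_rot: [3.141, -0.0, -1.613]
force: [0.2, -0.3, -0.3]
width: 0.0135
gripper_force: 40.0
```

```bash
python3 - <<'E'
from h import *
s=grab_frame('scene'); t=grab_frame('top'); cv2.imwrite('pics/s5.png',s);cv2.imwrite('pics/t5.png',t)
st=get_state();print(st['t'],st['eef_pos'],st['ee_rot'],st['force'],st['width'])
cv2.imwrite('pics/c6.png',np.hstack([cv2.resize(s[130:280,240:390],(400,400),interpolation=cv2.INTER_CUBIC),cv2.resize(t[140:260,230:350],(400,400),interpolation=cv2.INTER_CUBIC)]))
E
```

```text
13.1 [ 0.45938082 -0.11994041  0.33997324] [ 3.14072154e+00 -4.14650518e-04 -1.61449426e+00] [-0.00664914  0.86581797 -1.77489673] 0.013270593222438393
```

View pics/c6.png

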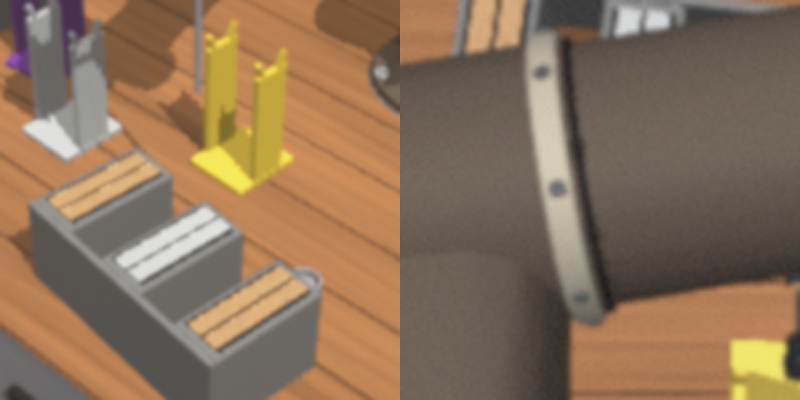

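Scene crop: the cap lies open side up on the shelf in front of the left bin (scene pixel about (356,234)), with its position still to be measured. Next I return the rod.

{"method": "apply_moves", "body": {
  "steps": [
    {"translation":[-0.005,-0.06,0],"rotation":[0,0,0]},
    {"translation":[-0.01,-0.13,0],"rotation":[0,0,0]},
    {"translation":[-0.015,-0.21,0],"rotation":[0,0,0]},
    {"translation":[-0.02,-0.3,0],"rotation":[0,0,0]},
    {"translation":[-0.025,-0.39,0],"rotation":[0,0,0]},
    {"translation":[-0.03,-0.48,0],"rotation":[0,0,0]},
    {"translation":[-0.035,-0.57,0],"rotation":[0,0,0]},
    {"translation":[-0.04,-0.65,0],"rotation":[0,0,0]},
    {"translation":[-0.041,-0.71,0],"rotation":[0,0,0]},
    {"translation":[-0.041,-0.712,0],"rotation":[0,0,0]}
  ]
}}

```text
t: 13.93
eef_pos: [0.4491, -0.2982, 0.3396]
ee_rot: [3.14, -0.0, -1.614]
force: [1.0, 1.6, -1.2]
width: 0.0136
gripper_force: 40.0
```

{"method": "apply_moves", "body": {
  "steps": [
    {"translation":[0,0,-0.06],"rotation":[0,0,0]},
    {"translation":[0,0,-0.14],"rotation":[0,0,0]},
    {"translation":[0,0,-0.22],"rotation":[0,0,0]},
    {"translation":[0,0,-0.3],"rotation":[0,0,0]},
    {"translation":[0,0,-0.38],"rotation":[0,0,0]},
    {"translation":[0,0,-0.46],"rotation":[0,0,0]},
    {"translation":[0,0,-0.53],"rotation":[0,0,0]},
    {"translation":[0,0,-0.58],"rotation":[0,0,0]},
    {"translation":[0,0,-0.58],"rotation":[0,0,0]},
    {"translation":[0,0,-0.58],"rotation":[0,0,0]}
  ]
}}

```text
t: 14.77
eef_pos: [0.449, -0.2959, 0.195]
ee_rot: [3.14, 0.0, -1.612]
force: [0.8, -0.5, -0.4]
width: 0.0138
gripper_force: 40.0
```

```bash
python3 - <<'E'
from h import *
t=grab_frame('top'); cv2.imwrite('pics/t6.png',t)
st=get_state();print(st['t'],st['eef_pos'],st['ee_rot'],st['force'],st['width'])
E
```

```text
14.8167 [ 0.4494743  -0.29617302  0.19591088] [-3.14136564e+00 -3.99639204e-04 -1.61151047e+00] [ 0.04454068 -0.51980727 -0.51315661] 0.013431176471303555
```

{"method": "apply_moves", "body": {
  "steps": [
    {"translation":[0,-0.005,-0.02],"rotation":[0,0,0]},
    {"translation":[0,-0.005,-0.04],"rotation":[0,0,0]},
    {"translation":[0,-0.005,-0.06],"rotation":[0,0,0]},
    {"translation":[0,-0.005,-0.08],"rotation":[0,0,0]},
    {"translation":[0,-0.005,-0.1],"rotation":[0,0,0]},
    {"translation":[0,-0.005,-0.12],"rotation":[0,0,0]},
    {"translation":[0,-0.005,-0.132],"rotation":[0,0,0]},
    {"translation":[0,-0.005,-0.132],"rotation":[0,0,0]},
    {"translation":[0,-0.005,-0.132],"rotation":[0,0,0]},
    {"translation":[0,-0.005,-0.132],"rotation":[0,0,0]}
  ]
}}

```text
t: 15.65
eef_pos: [0.4489, -0.2976, 0.1623]
ee_rot: [-3.142, -0.0, -1.612]
force: [-0.2, -0.2, -1.1]
width: 0.0137
gripper_force: 40.0
```

```bash
python3 - <<'E'
from h import *
s=grab_frame('scene');t=grab_frame('top'); cv2.imwrite('pics/t7.png',t)
st=get_state();print(st['t'],st['eef_pos'],st['ee_rot'],st['force'],st['width'])
cv2.imwrite('pics/c7.png',np.hstack([cv2.resize(s[95:195,205:305],(400,400),interpolation=cv2.INTER_CUBIC),cv2.resize(t[140:260,230:350],(400,400),interpolation=cv2.INTER_CUBIC)]))
E
```

```text
15.75 [ 0.44890268 -0.29762297  0.16233452] [-3.14147189e+00 -2.30243584e-05 -1.61206360e+00] [-0.5986299   0.05526404 -1.02269105] 0.013862448342849967
```

View pics/c7.png

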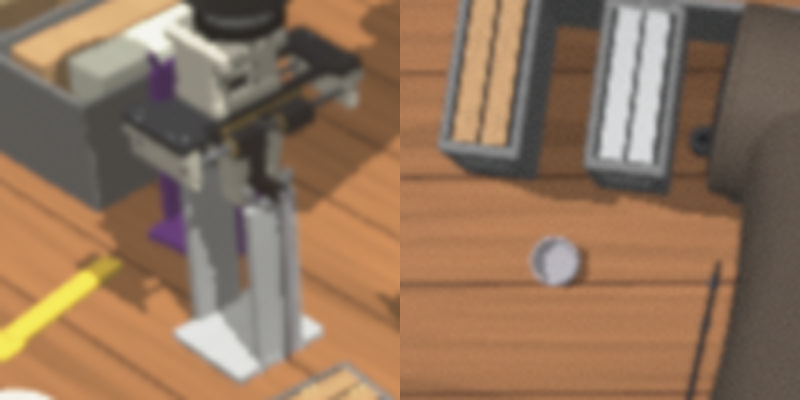

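The cap is at top pixel (276.5,218.3), open side up, and the handle is seated in the cradles. I lower the last 0.5 mm and release.

{"method": "apply_moves", "body": {
  "steps": [
    {"translation":[0,0,-0.002],"rotation":[0,0,0]},
    {"translation":[0,0,-0.002],"rotation":[0,0,0]},
    {"translation":[0,0,-0.002],"rotation":[0,0,0]},
    {"translation":[0,0,-0.002],"rotation":[0,0,0]},
    {"translation":[0,0,-0.002],"rotation":[0,0,0]},
    {"translation":[0,0,-0.002],"rotation":[0,0,0]},
    {"translation":[0,0,-0.002],"rotation":[0,0,0]},
    {"translation":[0,0,-0.002],"rotation":[0,0,0]},
    {"translation":[0,0,-0.002],"rotation":[0,0,0]},
    {"translation":[0,0,-0.002],"rotation":[0,0,0]}
  ],
  "jaw": -1
}}

```text
t: 16.58
eef_pos: [0.4489, -0.2976, 0.1618]
ee_rot: [3.142, -0.0, -1.612]
force: [-0.0, -1.1, 0.7]
width: 0.0748
gripper_force: 0.0
```

{"method": "apply_moves", "body": {
  "steps": [
    {"translation":[0,0,0],"rotation":[0,0,0]},
    {"translation":[0,0,0],"rotation":[0,0,0]},
    {"translation":[0,0,0],"rotation":[0,0,0]},
    {"translation":[0,0,0.02],"rotation":[0,0,0]},
    {"translation":[0,0,0.06],"rotation":[0,0,0]},
    {"translation":[0,0,0.12],"rotation":[0,0,0]},
    {"translation":[0,0,0.2],"rotation":[0,0,0]},
    {"translation":[0,0,0.3],"rotation":[0,0,0]},
    {"translation":[0,0,0.42],"rotation":[0,0,0]},
    {"translation":[0,0,0.54],"rotation":[0,0,0]}
  ]
}}

```text
t: 17.42
eef_pos: [0.4485, -0.2976, 0.2991]
ee_rot: [-3.141, -0.0, -1.612]
force: [0.9, 0.5, -1.4]
width: 0.0878
gripper_force: 0.0
```

{"method": "apply_moves", "body": {
  "steps": [
    {"translation":[-0.04,-0.07,0],"rotation":[0,0,0]},
    {"translation":[-0.08,-0.14,0],"rotation":[0,0,0]},
    {"translation":[-0.12,-0.21,0],"rotation":[0,0,0]},
    {"translation":[-0.16,-0.28,0],"rotation":[0,0,0]},
    {"translation":[-0.2,-0.35,0],"rotation":[0,0,0]},
    {"translation":[-0.24,-0.42,0],"rotation":[0,0,0]},
    {"translation":[-0.28,-0.49,0],"rotation":[0,0,0]},
    {"translation":[-0.32,-0.56,0],"rotation":[0,0,0]},
    {"translation":[-0.36,-0.63,0],"rotation":[0,0,0]},
    {"translation":[-0.4,-0.7,0],"rotation":[0,0,0]}
  ]
}}

```text
t: 18.25
eef_pos: [0.3482, -0.4735, 0.298]
ee_rot: [-3.141, -0.001, -1.612]
force: [0.5, -0.8, 0.7]
width: 0.0877
gripper_force: 0.0
```

```bash
python3 - <<'E'
from h import *
s=grab_frame('scene');t=grab_frame('top')
st=get_state();print(st['t'],st['eef_pos'],st['force'],st['width'])
o=np.array([.6088,.021,0]); P=ray('top',276.5,218.3,.014); print('cap',P,R.from_euler('z',-.125).as_matrix().T@(P-o))
cv2.imwrite('pics/c8.png',np.hstack([cv2.resize(s[95:195,225:325],(400,400),interpolation=cv2.INTER_CUBIC),cv2.resize(t[180:260,390:470],(400,400),interpolation=cv2.INTER_CUBIC)]))
E
```

```text
18.35 [ 0.34755128 -0.47441151  0.29753742] [ 0.0294314  -0.39806495 -0.2482077 ] 0.08748870210094402
cap [0.4666908  0.09999777 0.014     ] [-0.15084944  0.06066398  0.014     ]
```

View pics/c8.png

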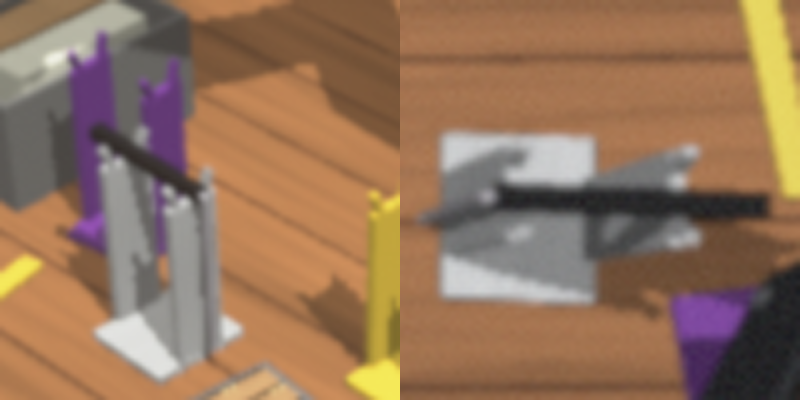

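The rod hangs in both cradles as it did at the start, and the cap is at bins x = -151 mm, beyond the -127 mm limit. The gripper is clear of everything, so I hand in.

```bash
python3 -c "
from station import *
print(job_done())"
```

```text
the job is handed in; nothing more can be done
None
```

The job is handed in at about 18 s: the cap lies open side up on the open shelf, about 54 mm clear of the bin fronts, and the rod hangs back in both cradles; no verdict was returned.

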